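# Hang the bored bracket on the soak plate's post

## Robot

A 6-joint arm with a two-finger parallel gripper is mounted at the origin on the work surface. World frame = base frame: x ahead of the robot, y to its left, z up, the work surface at z = 0. Lengths are in m, angles in rad, forces in N, time in s.
With the tool pointing down it reaches from about 0.25 to 0.775 m from the base axis. Payload 4 kg.
Tool frame: the origin (TCP) lies on the centre line of the jaws, within the pads' length; the fingertips stand 22 mm ahead of it and the grasp point (between the pads) lies 3 mm ahead of it (tips_ahead is the distance from the TCP to the fingertips, in m); z points along the fingers, y is the direction in which the jaws open and shut (so a half turn about z gives the same grasp; the last joint's range is limited). The gripper opens to 94 mm and grips with 3 to 60 N. Pads are 16 mm wide; open, the fingers measure 119 mm over their backs; the gripper's body (75 mm by 177 mm) begins 78 mm behind the grasp point.
Start: joints at [-1.266, 0.087, 1.371, -0, 1.684, -0.103], TCP at [0.218, -0.505, 0.228] pointing down, gripper open.
Joint ranges: [-3.1, 3.1], [-0.76, 2.03], [0.27, 2.55], [-1.08, 4.22], [0.17, 2.65], [-2.57, 2.57]. Speed limits (rad/s): [2.79, 2.79, 3.14, 3.14, 3.14, 3.14].

## Interface

Orientations are given as a unit quaternion [w, x, y, z].
In Python, from workcell import * gives the robot as it stands. Calls block until the motion is done:
- move_pose(position, orientation): joint-space move of the TCP to a pose.
- move_linear(position, frame=None, speed=0.15, force_limit=None): straight line of the TCP; frame=None keeps the orientation; speed is the mean speed in m/s. With force_limit (N) it stops when the force on the tool has changed by that much, and returns True; else False.
- move_joints(angles): joint-space move.
- gripper_open() and clamp(): open the fingers fully, or close them until they stop; the grip force is fixed at half the most.
- pause(seconds).
- solve_ik(position, orientation): joint angles nearest the present ones, or None.
- read_camera(name): name is "scene" or "top" or "wrist"; returns the picture (384x512x3 uint8, red, green, blue); there is no depth.
- get_calibration(name): a dict with "K" (3x3 intrinsics, pixels), "eye" and "attitude" of the camera in the world. Camera axes: x right, y down, z forward; pixel columns grow to the right and rows downward; lengths in m; the calibration is good to about 2 mm. A picture is of the moment at which its call begins: read the wrist's pose just before it. get_calibration takes no time and is no camera call; for the wrist camera it gives the pose at the moment of the call.
A pose or a line that the arm cannot do raises Unreachable and nothing moves.
- finish_job(): hands the job in, once; it reports no verdict.
Readings, each from a call of its own:
- get_t(): time.
- get_q(): joint angles.
- get_joint_velocities(): joint speeds.
- get_joint_efforts(): joint torques, N m.
- get_ee_pos(): TCP position.
- get_tcp_rot(): TCP orientation.
- get_force(): force on the tool from outside, world axes, zero at the start.
- get_wrist_torque(): the same for the moment, N m.
- get_gripper_width(): finger opening in m.
Only numpy, scipy, OpenCV 4.12 (cv2) and the standard library are available. Lean on these libraries where they do the work, as an engineer would, in place of code of your own. Each camera call takes 0.05 s, during which the arm holds its last target.

## Task

Two ribbed aluminium castings lie on the granite table of the measuring room. Hang the one that has a hole through its large end on the post of the round steel soak plate: lower it over the post (do not drop it) until it lies flat on the plate, and let go. Leave the casting without a hole where it is.

Things in the scene. Friction and masses are not known exactly. Their poses are not given: they have to be found in the camera images.
- bracket: Bored aluminium casting, 0.2 kg, lying flat at any yaw. Bar 22 wide, 12 thick; large eye (52 outside, 14 thick, hole 34 through) centred at x=+45, solid boss (40 diameter, 14 thick) at x=-45. Upright rib on the bar's middle, the natural grip, at the centre of mass: 44 along x, 10 thick along y, top at z=50. All mm. Origin: underside, below the rib's middle; x to the eye, z up.
- eye (a point): Centre of the bracket's hole, at the level of its underside; axes as the bracket's.
- plate: Soak plate: fixed round steel plate, 230 mm diameter, 16 mm thick, flat on the table. One upright post at its centre: 13 mm diameter, 45 mm above the plate's top (tip 61 mm above the table), its last 9 mm tapered to 5 mm. Markings are flat; nothing else stands on it. Origin: centre of the underside, z up. The bracket may point any way on it.
- blank: The unbored casting: same size, shape and material as the bracket, but its large end is a solid disc without a hole. Same origin and axes. To be left alone.
There are look-alikes about, which are no part of the job. Leave any red look-alike of the bracket alone.

How it is judged:
At the end, for the whole second after the job is handed in: The bracket's hole is round the post (hole centre within 14 mm of the post's axis), the bracket lies flat on the plate (its underside at the hole within 5 mm of the plate's top, tilted less than 7 degrees), released and at rest; the unbored casting is within 20 mm of where it was (horizontal distance between eye and plate below 0.014 m and z of eye in the frame of plate below 0.021 m and angle between bracket's own z axis and vertical below 0.12 rad and linear speed of bracket below 0.02 m/s and distance of blank from where it was at the start of the episode below 0.02 m); the robot touches nothing.
It fails at once if the bracket is dropped onto the plate: near the post it falls faster than 0.5 m/s out of the fingers (a fall of about 13 mm) (horizontal distance between eye and plate below 0.06 m and linear speed of bracket above 0.5 m/s and contact force between the fingers and bracket below 0.3 N).
It fails at once if the unbored casting is moved by more than 20 mm (distance of blank from where it was at the start of the episode above 0.02 m).
It also fails if it takes over 42 s, if anything falls off the work surface, if the arm or the gripper's body presses on something with over 40 N, if the wrist force passes 120 N, or if a joint passes its speed limit or range.

## Working session

There is one attempt and no reset: what is moved stays moved. The work goes in short steps, each a Python script; the robot and the scene stay as the last script left them, time stands still between calls to the robot, and variables do not carry over. Pictures are saved under pics/ and viewed, and the job is handed in when it is done.

```bash
mkdir -p pics; ls
python3 - <<'E'
from workcell import *
import cv2
for n in ["top","scene","wrist"]:
    c=get_calibration(n); im=read_camera(n)
    cv2.imwrite(f"pics/{n}0.png",im[:,:,::-1])
    print(n,c)
print(get_t(),get_tcp_rot(),get_ee_pos())
E
```

```text
pics
top {'K': array([[421.21339299,   0.        , 251.6137951 ],
       [  0.        , 421.21339299, 196.24896897],
       [  0.        ,   0.        ,   1.        ]]), 'eye': array([0.4667527 , 0.02233032, 1.18746895]), 'attitude': array([-0.04734077,  0.70606644, -0.70433623,  0.05603131])}
scene {'K': array([[429.62737396,   0.        , 249.40614584],
       [  0.        , 429.62737396, 189.02895482],
       [  0.        ,   0.        ,   1.        ]]), 'eye': array([ 0.94102231, -0.43837076,  0.93896896]), 'attitude': array([-0.26162518,  0.91970443,  0.28342297, -0.07326285])}
wrist {'K': array([[331.81133177,   0.        , 256.62418314],
       [  0.        , 331.81133177, 188.65504626],
       [  0.        ,   0.        ,   1.        ]]), 'eye': array([ 0.2840874 , -0.47561933,  0.38449895]), 'attitude': array([ 0.10748591,  0.82859797, -0.54479183, -0.07123236])}
0.15 [-8.26930933e-04  9.79281208e-01  2.02503387e-01 -1.01643318e-04] [ 0.21801314 -0.50455615  0.22657889]
```

View pics/top0.png

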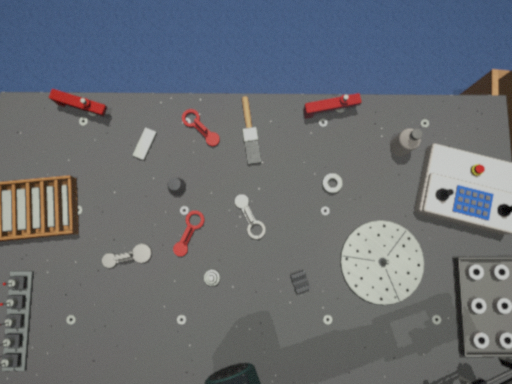

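View pics/scene0.png

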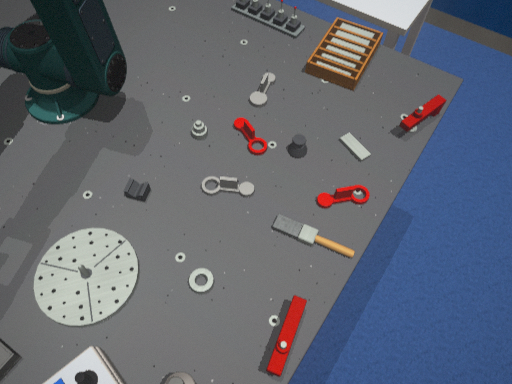

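View pics/wrist0.png

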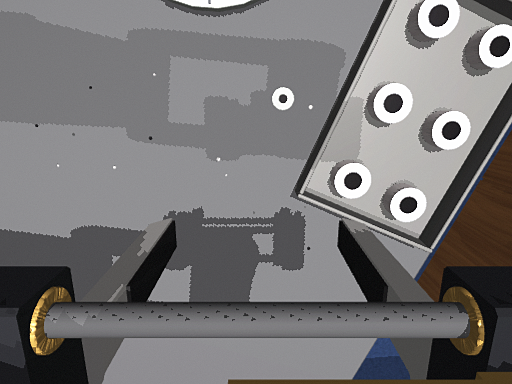

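The pale castings are at top (249,216), with eye end (257,230), and at top (127,257), with large end (142,253) looking solid. The red look-alikes are at (201,128) and (189,233). The plate is at (383,262). The first pale casting fits the bracket because its large end shows dark table through it. I'll enlarge both to confirm and measure.

```bash
cat > h.py <<'E'
import numpy as np, cv2
from scipy.spatial.transform import Rotation as R
def ray(c,uv):
    w,x,y,z=c["attitude"]; M=R.from_quat([x,y,z,w]).as_matrix()
    d=M@np.linalg.inv(c["K"])@np.array([uv[0],uv[1],1.]); return np.array(c["eye"]),d
def onz(c,uv,z):
    e,d=ray(c,uv); return e+d*(z-e[2])/d[2]
def proj(c,p):
    w,x,y,z=c["attitude"]; M=R.from_quat([x,y,z,w]).as_matrix()
    q=c["K"]@(M.T@(np.array(p)-c["eye"])); return q[:2]/q[2]
E
python3 - <<'E'
from workcell import *
from h import *
im=cv2.imread("pics/top0.png"); c=get_calibration("top")
a=cv2.resize(im[190:245,222:277],(400,400),interpolation=cv2.INTER_CUBIC)
b=cv2.resize(im[230:285,100:155],(400,400),interpolation=cv2.INTER_CUBIC)
cv2.imwrite("pics/crop1.png",np.hstack([a,b]))
hsv=cv2.cvtColor(im,cv2.COLOR_BGR2HSV)
m=((hsv[...,2]>120)&(hsv[...,1]<60)).astype(np.uint8)
cs,h=cv2.findContours(m,cv2.RETR_CCOMP,cv2.CHAIN_APPROX_NONE)
for k,q in enumerate(cs):
    A=cv2.contourArea(q)
    if A<40: continue
    (u,v),r=cv2.minEnclosingCircle(q)
    M=cv2.moments(q)
    print(k,h[0][k][3],A,(round(u,1),round(v,1)),round(r,1),(round(M['m10']/M['m00'],1),round(M['m01']/M['m00'],1)),onz(c,(u,v),.014).round(3))
E
```

```text
14 -1 59.5 (436.0, 319.3) 4.8 (436.1, 319.2) [ 0.304 -0.493  0.014]
16 -1 82.0 (327.5, 319.4) 5.6 (327.3, 319.2) [ 0.304 -0.198  0.014]
18 -1 85.0 (181.0, 319.2) 5.6 (181.0, 319.1) [0.304 0.198 0.014]
20 -1 76.0 (70.4, 319.2) 5.4 (70.5, 319.2) [0.304 0.494 0.014]
34 -1 331.5 (20.0, 320.5) 49.5 (22.0, 312.6) [0.301 0.629 0.014]
36 -1 216.0 (211.3, 277.0) 8.8 (211.3, 277.0) [0.416 0.118 0.014]
37 -1 3203.5 (484.5, 305.0) 50.9 (489.4, 302.4) [ 0.342 -0.629  0.014]
40 37 46.5 (507.1, 340.1) 4.3 (507.2, 340.1) [ 0.249 -0.683  0.014]
42 37 44.5 (481.1, 340.1) 4.3 (481.2, 340.1) [ 0.249 -0.612  0.014]
60 37 41.0 (504.5, 305.5) 3.8 (504.5, 305.5) [ 0.34  -0.684  0.014]
61 37 41.0 (478.5, 305.5) 3.8 (478.5, 305.5) [ 0.34  -0.612  0.014]
62 37 154.0 (500.4, 305.1) 11.2 (495.9, 305.6) [ 0.341 -0.672  0.014]
63 37 41.0 (501.5, 271.5) 3.8 (501.5, 271.5) [ 0.432 -0.683  0.014]
72 -1 552.5 (125.5, 255.0) 25.5 (127.7, 255.3) [0.475 0.355 0.014]
88 -1 5536.0 (382.4, 261.8) 43.4 (382.5, 261.8) [ 0.458 -0.354  0.014]
97 88 56.5 (382.6, 261.6) 4.7 (382.5, 261.7) [ 0.458 -0.354  0.014]
119 -1 78.5 (324.8
[... 790 characters left out ...]
0.014]
165 163 180.5 (444.0, 193.5) 9.7 (443.3, 194.1) [ 0.649 -0.537  0.014]
166 163 1064.5 (473.0, 202.0) 23.4 (472.7, 202.2) [ 0.625 -0.618  0.014]
167 163 144.0 (477.5, 170.0) 7.8 (477.2, 169.4) [ 0.718 -0.638  0.014]
177 -1 353.0 (411.0, 137.0) 11.7 (410.6, 137.6) [ 0.814 -0.452  0.014]
181 177 71.5 (413.0, 136.8) 6.2 (412.5, 137.5) [ 0.815 -0.458  0.014]
183 -1 396.5 (143.5, 142.5) 17.0 (143.7, 142.6) [0.794 0.318 0.014]
184 -1 475.5 (254.0, 143.5) 21.5 (251.6, 143.7) [0.793 0.001 0.014]
186 -1 46.0 (323.0, 123.0) 5.1 (323.0, 123.5) [ 0.855 -0.198  0.014]
189 -1 66.5 (424.8, 122.8) 5.1 (424.6, 122.7) [ 0.857 -0.495  0.014]
192 -1 62.0 (82.9, 120.8) 5.2 (82.6, 121.4) [0.857 0.494 0.014]
```

View pics/crop1.png

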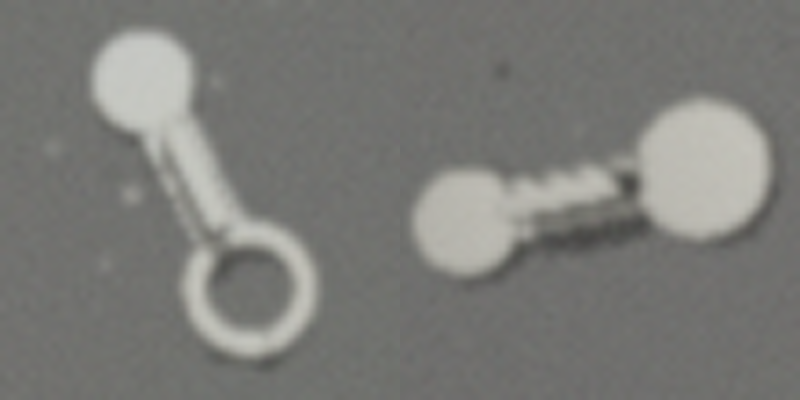

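The crop confirms it. The left casting (top 256,229) has dark table showing through its large end, so it is the bracket. The right one (702,168 in the crop) is a solid disc, so it is the blank. Next I'll measure the bracket and go above it for a wrist look.

```bash
cat >> h.py <<'E'
def quat(a): # tool down, tool x at yaw a
    return [0.,float(np.cos(a/2)),float(np.sin(a/2)),0.]
E
python3 - <<'E'
from workcell import *
from h import *
c=get_calibration("top")
e=onz(c,(256.2,229.2),.014); b=onz(c,(241.2,200.6),.014)
print("eye",e,"boss",b,np.linalg.norm(e-b)); d=e-b; a=np.arctan2(d[1],d[0]); mid=(e+b)/2
print("mid",mid,"yaw",a)
B1=onz(c,(100+(466)*0+ (66.5*55/400)-.5,230+222.5*55/400-.5),.014);B2=onz(c,(100+302.5*55/400-.5,230+168.5*55/400-.5),.014)
print("blank",B1,B2,np.linalg.norm(B1-B2))
print("plate",onz(c,(382.4,261.8),.016),"post tip?",onz(c,(382.6,261.6),.061), onz(c,(382.6,261.6),.016), "r", 43.4/421*1.17)
for k in (a,a+np.pi):
    q=solve_ik([mid[0],mid[1],.22],quat(k)); print(k,q)
im=cv2.imread("pics/top0.png"); cv2.imwrite("pics/crop2.png",cv2.resize(im[212:312,332:432],(600,600),interpolation=cv2.INTER_CUBIC))
E
```

```text
eye [ 0.5470188  -0.00491168  0.014     ] boss [0.6272571  0.03725969 0.014     ] 0.09064551062233869
mid [0.58713795 0.01617401 0.014     ] yaw -2.657693741300847
blank [0.46136183 0.39996097 0.014     ] [0.48170194 0.31202383 0.014     ] 0.09025884854567215
plate [ 0.4578385  -0.35311101  0.016     ] post tip? [ 0.45870606 -0.33924478  0.061     ] [ 0.45838462 -0.35368893  0.016     ] r 0.1206128266033254
-2.657693741300847 [-6.89728060e-02  1.72102605e-01  1.29087512e+00 -4.44089210e-16
  1.67861493e+00 -2.12366805e+00]
0.4838989122889461 [-6.89728060e-02  1.72102605e-01  1.29087512e+00 -4.44089210e-16
  1.67861493e+00  1.01792461e+00]
```

View pics/crop2.png

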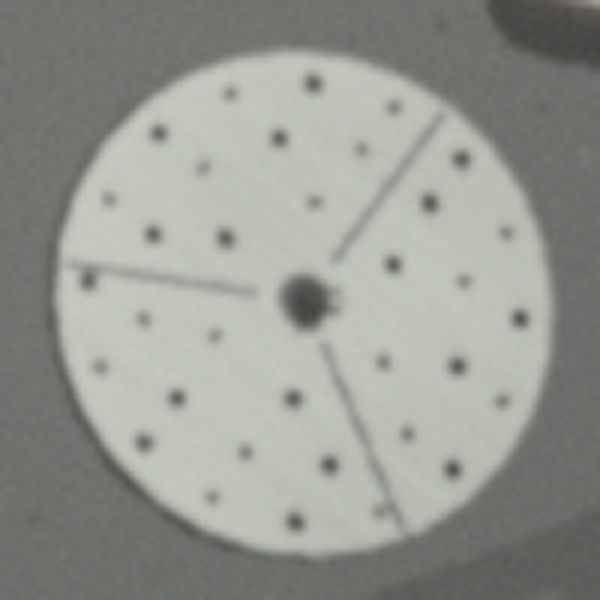

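Eye to boss measures 90.6 mm against 90 expected, so it agrees. The plate's centre is at crop (302,302), about (0.458, −0.353), with a dark spot there. I'll refine this with wrist looks over the plate and the bracket.

Run:
```python
from workcell import *
from h import *
import pickle
def look(name,tgt,a,z):
    p=[tgt[0]-.072*np.cos(a),tgt[1]-.072*np.sin(a),z]
    move_pose(p,quat(a)); pause(.2)
    c=get_calibration("wrist"); im=read_camera("wrist"); 
    cv2.imwrite(f"pics/{name}.png",im[:,:,::-1]); pickle.dump(c,open(name+".pkl","wb"))
    print(name,get_t(),c["eye"],get_ee_pos())
look("wplate",(.458,-.353),.408,.25)
a=0.484
look("wbr",(.587,.016),a,.20)
```

```text
wplate 1.2667 [ 0.45694349 -0.35365748  0.40766892] [ 0.39087829 -0.3825241   0.24969626]
wbr 2.9667 [0.58696714 0.01560376 0.35820038] [ 0.52335783 -0.01839517  0.20009226]
```

View pics/wplate.png

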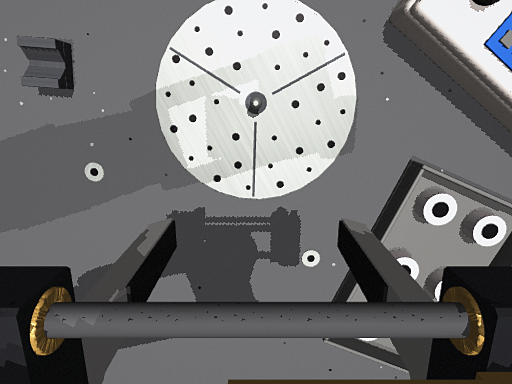

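View pics/wbr.png

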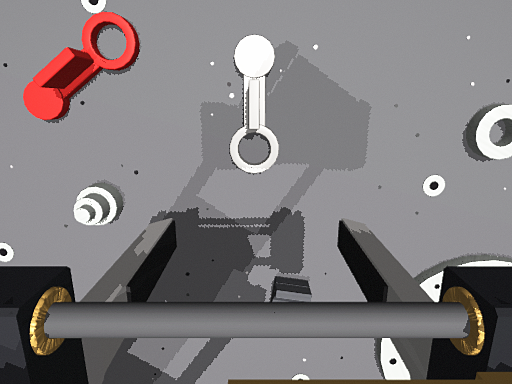

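The wrist plate view shows the plate at about (256,98) and the post tip as a bright dot at (256,103). The wrist bracket view shows the eye at (254,149) and the boss at (254,56), with the rib between them. Now I'll fit these more precisely.

Run:
```python
from workcell import *
from h import *
import pickle
im=cv2.imread("pics/wplate.png"); c=pickle.load(open("wplate.pkl","rb"))
g=cv2.cvtColor(im,cv2.COLOR_BGR2GRAY)
m=(g>165).astype(np.uint8); m[:,:120]=0;m[:,370:]=0;m[215:]=0
m=cv2.morphologyEx(m,cv2.MORPH_CLOSE,np.ones((9,9)))
q=max(cv2.findContours(m,cv2.RETR_EXTERNAL,cv2.CHAIN_APPROX_NONE)[0],key=cv2.contourArea)
q=q[:,0,:].astype(float); w=q[q[:,1]>2]
P=np.array([onz(c,x,.016)[:2] for x in w])
from scipy.optimize import least_squares
f=lambda s:np.hypot(*(P-s[:2]).T)-s[2]
s=least_squares(f,[.458,-.353,.115],loss="soft_l1",f_scale=.001).x
print("plate",s,"rms",np.sqrt((f(s)**2).mean()))
print("tip exp px",proj(c,[s[0],s[1],.061]),"tip seen",onz(c,(256,103),.061))
cr=cv2.resize(im[83:123,236:276],(400,400),interpolation=cv2.INTER_CUBIC)
im2=cv2.imread("pics/wbr.png"); c2=pickle.load(open("wbr.pkl","rb"))
cr2=cv2.resize(im2[25:185,215:295],(300,600),interpolation=cv2.INTER_CUBIC)
cr=cv2.copyMakeBorder(cr,0,200,0,0,cv2.BORDER_CONSTANT)
cv2.imwrite("pics/crop3.png",np.hstack([cr,cr2]))
g2=cv2.cvtColor(im2,cv2.COLOR_BGR2GRAY); hs=cv2.cvtColor(im2,cv2.COLOR_BGR2HSV)
m=((g2>175)).astype(np.uint8); m[:,:225]=0;m[:,285:]=0;m[180:]=0
cs,h=cv2.findContours(m,cv2.RETR_CCOMP,cv2.CHAIN_APPROX_NONE)
for k,x in enumerate(cs):
    if cv2.contourArea(x)>150: print(h[0][k][3],cv2.contourArea(x),cv2.minEnclosingCircle(x),cv2.boundingRect(x))
def fit(sel,r):
    Q=np.array([onz(c2,x,.014)[:2] for x in sel]); s=least_squares(lambda s:np.hypot(*(Q-s[:2]).T)-s[2],[*Q.mean(0),r],loss="soft_l1",f_scale=.001)
    return s.x
out=max([x for k,x in enumerate(cs) if h[0][k][3]<0],key=cv2.contourArea)[:,0,:].astype(float)
e=fit(out[out[:,1]>140],.026); b=fit(out[out[:,1]<66],.020)
print("eye",e,"boss",b,"dist",np.hypot(*(e-b)[:2])); d=e-b
print("mid",(e+b)[:2]/2,"yaw",np.arctan2(d[1],d[0]))
```

```text
plate [ 0.45488445 -0.3535539   0.1136119 ] rms 0.00040055502381372424
tip exp px [255.54017006 102.53523591] tip seen [ 0.4546494  -0.35416045  0.061     ]
-1 4070.0 ((253.5, 103.5), 68.64775085449219) (230, 35, 49, 138)
2 1131.0 ((253.5, 125.5), 39.88117218017578) (237, 86, 35, 80)
eye [ 0.54336191 -0.00451843  0.02486863] boss [0.62331339 0.03694507 0.01904106] dist 0.0900636477854791
mid [0.58333765 0.01621332] yaw -2.6631694636297882
```

View pics/crop3.png

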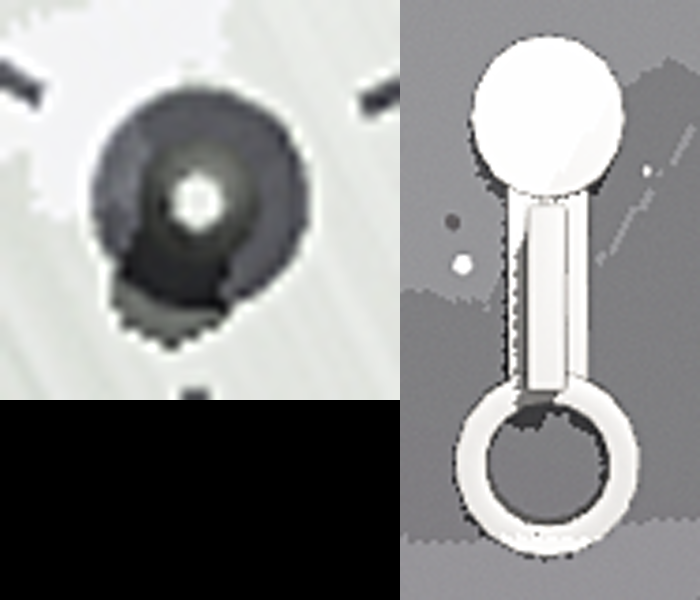

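Wrist and top views differ by a constant of about 3.5 mm in x on both objects. The displacement from eye to post agrees within 1 mm: (−0.0885, −0.349) against (−0.089, −0.3485). The hole leaves 10 mm of clearance, so I'll keep the tool yaw fixed from grasp to placing. Grasping the rib now.

Run:
```python
from workcell import *
from h import *
a=-2.663+np.pi; p=np.array([.585,.0162])
print(solve_ik([*(np.array([.495,-.333])),.2],quat(a)))
gripper_open()
move_pose([*p,.12],quat(a))
print("hit",move_linear([*p,.039],speed=.1,force_limit=8), get_ee_pos(), get_force())
clamp(); print("w",get_gripper_width(),get_ee_pos(),get_force())
move_linear([*p,.16],speed=.12); pause(.2)
print("w",get_gripper_width(),get_ee_pos(),get_force(),get_t())
for n in ("wrist","scene","top"):
    im=read_camera(n)[:,:,::-1]; cv2.imwrite(f"pics/lift_{n}.png",im)
```

```text
[-6.87202860e-01  1.97525233e-01  1.30077624e+00 -4.44089210e-16
  1.64329118e+00  4.05000814e-01]
hit False [0.58566585 0.0161264  0.03994092] [0.04571383 0.63067784 0.48798425]
w 0.009580008602689033 [0.58495594 0.01628297 0.03899287] [ 0.47353661 -0.106806   -0.31788948]
w 0.0098413357445586 [0.58452911 0.01623372 0.15894667] [ 0.67869656  0.56339029 -2.47286286] 7.2583
```

View pics/lift_wrist.png

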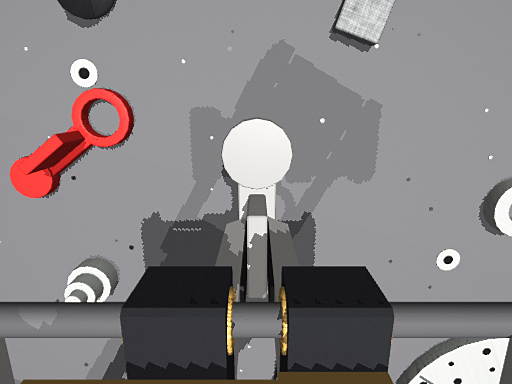

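View pics/lift_scene.png

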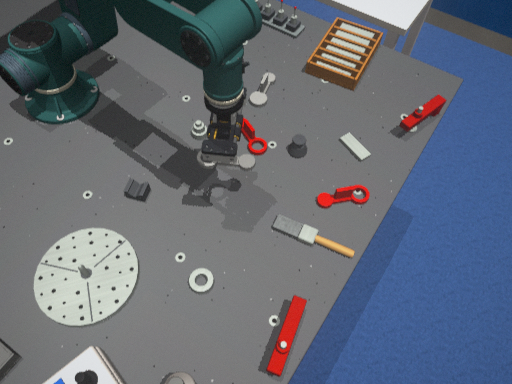

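It is held: width is 9.8 mm, matching the 10 mm rib, and the weight reads about 2 N. The wrist view shows the boss at (257,153), level in the jaws. I'll check the in-hand pose from the boss, then carry it above the post.

Run:
```python
from workcell import *
from h import *
a=-2.663+np.pi
c=get_calibration("wrist"); im=cv2.imread("pics/lift_wrist.png")
m=(cv2.cvtColor(im,cv2.COLOR_BGR2GRAY)>200).astype(np.uint8); m[:, :200]=0; m[:,300:]=0; m[172:]=0
q=max(cv2.findContours(m,cv2.RETR_EXTERNAL,cv2.CHAIN_APPROX_NONE)[0],key=cv2.contourArea)
from scipy.optimize import least_squares
t=np.array(get_ee_pos()); z=t[2]-.039+.014
Q=np.array([onz(c,x,z)[:2] for x in q[:,0].astype(float) if x[1]<168])
s=least_squares(lambda s:np.hypot(*(Q-s[:2]).T)-s[2],[*Q.mean(0),.02],loss="soft_l1",f_scale=.001).x
d=s[:2]-t[:2]; u=np.array([np.cos(a),np.sin(a)]); 
print("boss",s,"along",d@u,"across",d@[-u[1],u[0]])
# carry: translate by post-eye displacement (bracket centred at grasp p)
p=np.array([.585,.0162]); post=np.array([.4565,-.3535]); eye=np.array([.5452,-.0047])
tgt=p+post-eye; print("tgt",tgt)
move_pose([*tgt,.16],quat(a)); pause(.3)
print(get_ee_pos(),get_gripper_width(),get_t(),get_force())
for n in ("wrist","scene","top"):
    cv2.imwrite(f"pics/over_{n}.png",read_camera(n)[:,:,::-1])
s_=cv2.imread("pics/over_scene.png")[150:350,0:220]; t_=cv2.imread("pics/over_top.png")[180:340,300:476]
cv2.imwrite("pics/over_crop.png",np.hstack([cv2.resize(s_,(400,364)),cv2.resize(t_,(400,364))]))
```

```text
boss [0.62324372 0.03672365 0.01904733] along 0.04354382835479771 across 0.0005430004001626387
tgt [ 0.4963 -0.3326]
[ 0.49679639 -0.33178453  0.16004799] 0.009763687026203286 9.0583 [ 0.7611679  -0.32472939 -2.17629162]
```

View pics/over_crop.png

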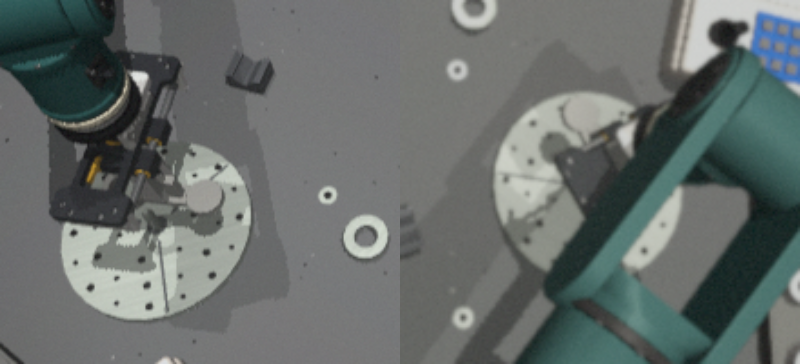

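View pics/over_wrist.png

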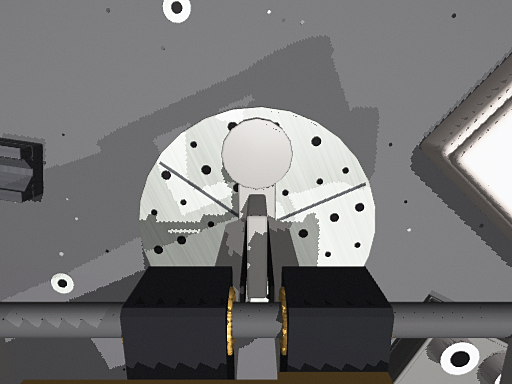

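The scene and top crops show the held casting above the plate, clear of other things. The boss at wrist (257,153) is unchanged, so nothing slipped. Lowering with a force guard; contact near TCP z≈0.100 would mean a miss on the tip, and z≈0.055 is seated.

Run:
```python
from workcell import *
from h import *
t=[.4963,-.3326]
f0=np.array(get_force())
h=move_linear([*t,.064],speed=.06,force_limit=5)
print(h,get_ee_pos(),np.array(get_force())-f0,get_t())
if not h:
    h=move_linear([*t,.052],speed=.015,force_limit=4)
    print(h,get_ee_pos(),np.array(get_force())-f0,get_gripper_width(),get_wrist_torque(),get_t())
for n in ("wrist","scene","top"):
    cv2.imwrite(f"pics/low_{n}.png",read_camera(n)[:,:,::-1])
s_=cv2.imread("pics/low_scene.png")[180:330,0:165]
cv2.imwrite("pics/low_crop.png",cv2.resize(s_,(660,600),interpolation=cv2.INTER_CUBIC))
```

```text
False [ 0.49656751 -0.33282228  0.06454091] [-0.23120399 -1.17720465  0.47850953] 10.9583
True [ 0.49629349 -0.3325974   0.05497997] [ 0.16678587 -0.93448528  7.4054558 ] 0.010311167212786094 [-0.0711639  -0.05781573 -0.0089149 ] 11.5583
```

View pics/low_crop.png

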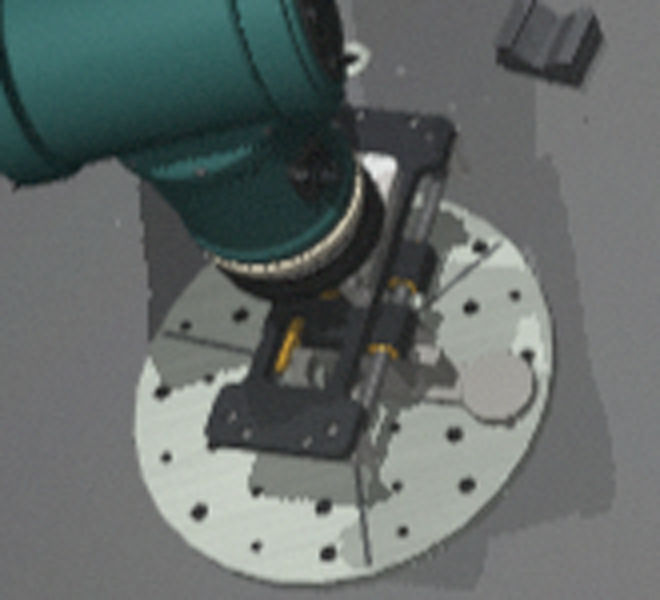

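Contact came at TCP z=0.0550, exactly the seated height, and the crop shows the boss at (498,386) low over the plate. Releasing, retreating straight up, and looking again.

Run:
```python
from workcell import *
from h import *
import pickle
a=-2.663+np.pi
gripper_open(); pause(.2); print(get_gripper_width(),get_force())
t=get_ee_pos()
move_linear([t[0],t[1],.22],speed=.12)
tgt=(.4565,-.3535)
move_pose([tgt[0]-.072*np.cos(a),tgt[1]-.072*np.sin(a),.25],quat(a)); pause(.3)
c=get_calibration("wrist"); pickle.dump(c,open("fin.pkl","wb"))
for n in ("wrist","scene","top"):
    cv2.imwrite(f"pics/fin_{n}.png",read_camera(n)[:,:,::-1])
print(get_t(),get_force())
w=cv2.imread("pics/fin_wrist.png")[30:170,180:330]; s=cv2.imread("pics/fin_scene.png")[200:340,0:150]
cv2.imwrite("pics/fin_crop.png",np.hstack([cv2.resize(w,(400,373),interpolation=cv2.INTER_CUBIC),cv2.resize(s,(400,373),interpolation=cv2.INTER_CUBIC)]))
```

```text
0.09394710107063992 [-0.28886439 -0.34184642 -0.83915421]
15.7833 [ 0.29775184 -0.62303852  0.37670332]
```

View pics/fin_crop.png

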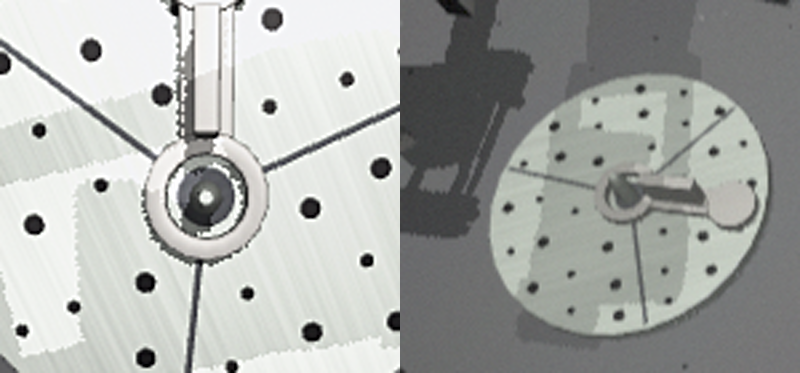

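View pics/fin_top.png

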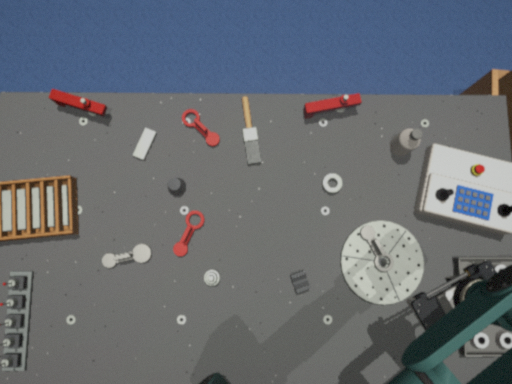

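The wrist crop shows the ring centred at (206,198) with the post tip inside it at (207,198). The scene crop shows the casting flat on the plate, and the blank is still at top (127,257). One numeric check, then I'll hand in.

Run:
```python
from workcell import *
from h import *
import pickle
c=pickle.load(open("fin.pkl","rb"))
px=lambda x,y:(180+(x+.5)*150/400-.5,30+(y+.5)*140/373-.5)
e=onz(c,px(206,198),.030); t=onz(c,px(207,198),.061); print("eye",e,"tip",t,"off mm",1e3*np.hypot(*(e-t)[:2]))
l=1e3*np.linalg.norm(onz(c,px(146,198),.030)-onz(c,px(268,198),.030)); print("ring dia at z=30:",l)
a,b=[cv2.imread(f"pics/{n}.png")[235:275,95:160].astype(float) for n in("top0","fin_top")]; print("blank diff",np.abs(a-b).mean())
finish_job(); print(get_t())
```

```text
eye [ 0.45421743 -0.35393178  0.03      ] tip [ 0.45463633 -0.35411892  0.061     ] off mm 0.4588104850673949
ring dia at z=30: 50.409910336312834
blank diff 2.2265384615384614
the job is handed in; nothing more can be done
the job is handed in; nothing more can be done
```

The bored casting is hanging on the soak plate's post, flat and released, and the job is handed in. The last clock reading was about 16 s, well under the 42 s limit; no verdict was reported. I gripped it by the rib, carried it over at a fixed yaw, and lowered it with a force guard until it seated.

**Last checks:**
- **Seating:** contact came at TCP height 55 mm, exactly the height expected with the casting flat on the plate.
- **Hole on post:** the hole centre is about 0.5 mm from the post tip in the final wrist view, against the 14 mm allowed.
- **Flatness:** this rests on the seating height, the scene picture and the ring's size. The ring measured 50.4 mm against 52 mm; edge fits ran 1–2 mm small throughout. I did not measure the tilt directly.
- **Unbored casting:** it is at the same pixels as before, and nothing touched it.

**Disagreement:** the top and wrist cameras differed by a constant 3–4 mm in x. I used the average; the eye-to-post displacement agreed within 1 mm in both, so placement was not affected.

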